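Feed the carton down the labelling lane

ROBOT

A 7-joint arm with a two-finger parallel gripper is mounted at the origin on the work surface. World frame = base frame: x ahead of the robot, y to its left, z up, the work surface at z = 0. Lengths are in m, angles in rad, forces in N, time in s.
With the tool pointing down it reaches from about 0.4 to 0.925 m from the base axis. Payload 5.6 kg.
Tool frame: the origin (TCP) lies on the centre line of the jaws, within the pads' length; the fingertips stand env.tip_reach ahead of it and the grasp point (between the pads) lies 3 mm ahead of it (env.tip_reach is the distance from the TCP to the fingertips, in m); z points along the fingers, y is the line along which they close (so a half turn about z gives the same grasp; the last joint's range is limited). The gripper opens to 85 mm and grips with 20 to 120 N. Pads are 22 mm wide; open, the fingers measure 114 mm over their backs; the gripper's body (76 mm by 85 mm) begins 54 mm behind the grasp point. The pads swing forward as they close: fully open they stand 13 mm farther back than shut.
Start: joints at [-1.15, 0.468, -0.012, 1.603, 0.006, 1.071, -0.056], TCP at [0.291, 0.581, 0.253] pointing down, gripper open.
Joint ranges: [-2.53, 2.53], [-0.31, 2.02], [-1.57, 1.55], [0.28, 2.44], [-1.29, 4.43], [0.15, 1.84], [-2.92, 2.92]. Speed limits (rad/s): [2.57, 2.57, 3.14, 3.14, 3.14, 3.14, 3.14].

INTERFACE

Orientations are given as a unit quaternion [w, x, y, z].
In Python, from rig import env, viewer gives the robot as it stands. The module is installed in compiled form; this text tells all that it offers.
- The arm moves only by the tool send_rows, never from a script. Its argument "series" is a list that holds one entry, the list of rows, each a list of 5 numbers: the shift along the tool's x, y, z in m, then the turn about the tool's z in rad, then the finger opening in m, from 0 to 0.0854. A call has 1 to 5 rows; each row is the pose to reach, as a shift and turn from the pose commanded when the call began, along the tool's axes at that moment; what a row does not reach only later rows make up. A row lasts 1/10 s, in which the tool goes at most 50 mm and 8.59 degrees, less where a joint would pass 70% of its speed; a pose out of reach is approached as far as the arm can. A call with a gripper value outside its range is refused whole. The fingers move at their own pace and stop on an object; "newtons" is the grip in N (left out, the last holds). Time passes only in rows, so rows that repeat a pose let the fingers close. It gives the time, the measured TCP pose, the force, the opening and the grip force at its end, in the units of the state.
- env.state(): the state, without advancing time (a new reading comes with each control period).
- viewer.camera(name): name is "side" or "top" or "wrist"; returns the picture (400x640x3 uint8, red, green, blue); there is no depth.
- viewer.calibration(name): a dict with "fx", "fy", "cx", "cy" (pixels), "k1" (the pictures are not rectified: a ray, as slopes to the right and down, at radius r is drawn at 1 + k1 r^2 times it, then the intrinsics apply), "world_to_cam" (4x4, takes a point from world to camera coordinates); the wrist camera has in their place "tool_from_camera" (4x4, takes a point from camera to tool coordinates, whose origin is the TCP and whose axes are the flange's). Camera axes: x right, y down, z forward; pixel columns grow to the right and rows downward; lengths in m; the calibration is good to about 2 mm. A picture is of the moment at which its call begins: read the wrist's pose just before it. calibration takes no time and is no camera call.
- env.finish_job(): hands the job in; it is judged then, once.
Trained networks look in the newest picture that a camera, given by its name, has taken for a name from the list of things; names that differ only in an ending like _2 or _b are one class to them, and where a whole thing is asked for, a point or a joint stands for the part that bears it (a point fixed in the world has none). Each returns a list of dicts, best first, with "conf" (0 to 1); they miss things now and then, are a little off and sometimes report something else, mostly with a low value. They report only what shows in the picture. A call takes as long as a camera call. They do not tell look-alikes from the thing itself.
- viewer.look_for(camera, thing): "xyz" ([x, y, z] in m, in the coordinates of the camera as it stood for that picture, good to about 4 mm: the middle of the surface that is visible of it).
- viewer.mark_of(camera, thing): "xyz" ([x, y, z] in m, in the coordinates of the camera as it stood for that picture, good to about 4 mm: a listed point, or the origin of a listed thing).
The state is a dict: "time_s": time; "joint_pos": joint angles; "joint_velocities": joint speeds; "joint_efforts": joint torques, N m; "eef_pos": TCP position; "orientation": TCP orientation; "ft_force": force on the tool from outside, world axes, zero at the start; "moment": the same for the moment, N m; "opening": finger opening in m; "finger_force": force on a finger pad.
Only numpy, scipy, OpenCV 4.12 (cv2) and the standard library are available. Lean on these libraries where they do the work, as an engineer would, in place of code of your own. Each camera call takes 0.05 s, during which the arm holds its last target. There are 200 camera calls.

TASK

Push the flat carton lying before the labelling lane straight down the lane, between the two metal guide rails, until its front is square against the stop, then take the hand away. It may need nudging into line first: neither the carton nor the hand may touch either rail, since that scuffs the printed sides. Only push it, keeping it flat on the bed and never lifting it, and leave everything else where it stands.

Things in the scene. Friction and masses are not known exactly. Their poses are not given: they have to be found in the camera images.
- lane: labelling lane, fixed, its place and yaw differ each run: flat black bed 500 x 180 mm with two low metal guide rails, a metal stop and a grey label printer. Origin at table height on the centre line; x along the lane from open mouth to stop, y to the left of that, z up. Bed spans x = -220 to +280 mm, top 6 mm above the table; no rails on it before the mouth.
- lane_mouth (a point): point on the bed's top on the centre line at the open mouth, where both rails begin (lane x = -30 mm). From here the rails run 190 mm up to the stop. Gap between the rails 128 mm (inner faces 64 mm either side of the centre line); each rail 8 mm thick, 18 mm high above the bed.
- lane_stop (a point): point on the bed's top on the centre line at the stop's face (lane x = 160 mm). The stop is a fixed upright metal plate across the lane, 136 mm wide, 34 mm above the bed. The printer, 150 mm wide and 115 mm high above the table, begins 50 mm behind the stop's face.
- carton_center (a point): centre (half-way up, 30 mm above the bed) of the flat closed brown carton, 110 mm long (its x, roughly along the lane), 100 mm wide (y), 60 mm high. Loose on the bed, centre about 105 mm before the mouth, up to 30 mm off the centre line either way, turned up to 0.25 rad from the lane. About 0.35 kg; 1 to 5 N slide it; it stops when the push stops.
- rail_left: the metal guide rail on the lane's +y side, 190 x 8 x 18 mm; origin in the centre of its underside, 68 mm from the centre line
- rail_right: the metal guide rail on the lane's -y side, as rail_left
- tall_carton: small upright brown carton, 60 x 50 x 105 mm, beside the right rail; not the one to push. A bystander, loose; origin in the centre of its underside
- tape_roll: clear roll of tape lying flat, 90 mm across, 48 mm high, beside the left rail. A bystander, loose; origin in the centre of its underside
- jar: small jar, 48 mm across, 65 mm high, beside the right rail near the lane's mouth. A bystander, loose; origin in the centre of its underside
- stapler: stapler, 140 x 34 mm, about 50 mm high, at the left of the table. A bystander, loose; origin in the centre of its underside
- glue: bottle, 56 mm across, 110 mm high, left of the stop. A bystander, loose; origin in the centre of its underside
- mug: white mug, 80 mm across, 90 mm high, at the right of the table. A bystander, loose; origin in the centre of its underside
- notepad: pad of paper, 100 x 75 x 14 mm, lying on the table right of the waiting carton. A bystander, loose; origin in the centre of its underside
Not all that is in view belongs to the job. What is shaped like the part that bears carton_center but blue or pink is not meant.

How it is judged:
On the way:
1. the carton, flat on the bed, is part way down between the rails (x of carton_center in the frame of lane between -0.03 and 0.08 m and y of carton_center in the frame of lane between -0.016 and 0.016 m and contact force between carton and lane above 0.3 N).
At the end, for the whole second after the job is handed in: The carton lies flat and at rest on the bed between the rails, its front within 5 mm of the stop and square to it within 0.07 rad, touching neither rail, and the robot is clear of everything (x of carton_center in the frame of lane between 0.1 and 0.108 m and y of carton_center in the frame of lane between -0.016 and 0.016 m and angle between the x axis of carton_center and the x axis of lane, either way round below 0.07 rad and angle between carton_center's own z axis and vertical below 0.05 rad and z of carton_center in the frame of lane below 0.041 m and linear speed of carton below 0.01 m/s).
It fails at once if the carton touches a guide rail (contact force between carton and rail_left above 0.1 N or contact force between carton and rail_right above 0.1 N).
It fails at once if the hand or arm touches a guide rail (contact force between any of the fingers, the arm and rail_left above 0.1 N or contact force between any of the fingers, the arm and rail_right above 0.1 N).
It fails at once if the carton is lifted or tipped (z of carton_center in the frame of lane above 0.048 m or angle between carton_center's own z axis and vertical above 0.2 rad).
It fails at once if a bystander is moved by more than 15 mm or tipped (distance of any of tall_carton, tape_roll, jar, stapler, glue, mug, notepad from where it was at the start of the episode above 0.015 m or angle between any of tall_carton, tape_roll, jar, stapler, glue, mug, notepad's own z axis and vertical above 0.4 rad).
It also fails if it takes over 72 s, if anything falls off the work surface, if the arm or the gripper's body presses on something with over 40 N, if the wrist force passes 120 N, or if a joint passes its speed limit or range.

## Working session

There is one attempt and no reset: what is moved stays moved. The work goes in short steps, Python scripts to look and compute and a tool call to move; the robot and the scene stay as the last step left them, time stands still between calls to the robot, and variables do not carry over. Pictures are saved under pics/ and viewed, at most 10 in all, crops included, and the job is handed in when it is done.

Besides the shell and the picture viewer there is one more tool, called after "Request:" as name([rows], argument=value, ...), one row to a line, values as JSON. send_rows: Moves the arm, as the interface text tells. Its arguments: {"type":"object","properties":{"series":{"type":"array","items":{"type":"array","items":{"type":"array","items":{"type":"number"}}}},"newtons":{"type":"number"}},"required":["series"]}

```bash
mkdir -p pics
cat > h.py <<'E'
import numpy as np, cv2
from rig import env, viewer
from scipy.spatial.transform import Rotation as R
def T_cam(name):
    c=viewer.calibration(name)
    if name!="wrist": return np.linalg.inv(np.array(c["world_to_cam"]))
    s=env.state(); q=s["orientation"]; T=np.eye(4); T[:3,:3]=R.from_quat([*q[1:],q[0]]).as_matrix(); T[:3,3]=s["eef_pos"]
    return T@np.array(c["tool_from_camera"])
def snap(name,f):
    T=T_cam(name); im=viewer.camera(name); cv2.imwrite("pics/"+f,cv2.cvtColor(im,cv2.COLOR_RGB2BGR)); return im,T
def find(name,thing,T,fn="mark_of"):
    return [(round(d["conf"],2),(T@np.r_[d["xyz"],1])[:3].round(4)) for d in getattr(viewer,fn)(name,thing)]
def pix2world(name,T,uv,z):
    c=viewer.calibration(name); K=np.array([[c["fx"],0,c["cx"]],[0,c["fy"],c["cy"]],[0,0,1.]])
    p=cv2.undistortPoints(np.array(uv,float).reshape(-1,1,2),K,np.array([c["k1"],0,0,0.])).reshape(-1,2)
    d=np.c_[p,np.ones(len(p))]@T[:3,:3].T; o=T[:3,3]
    return o+d*((z-o[2])/d[:,2])[:,None]
def world2pix(name,T,P):
    c=viewer.calibration(name); K=np.array([[c["fx"],0,c["cx"]],[0,c["fy"],c["cy"]],[0,0,1.]])
    W=np.linalg.inv(T)
    return cv2.projectPoints(np.array(P,float),cv2.Rodrigues(W[:3,:3])[0],W[:3,3],K,np.array([c["k1"],0,0,0.]))[0].reshape(-1,2)
E
python3 - <<'E'
from h import *
s=env.state(); print(s["time_s"],s["eef_pos"],s["orientation"],s["opening"],env.tip_reach)
for n in ["top","side"]:
    im,T=snap(n,n+"0.png"); print(n,T[:3,3].round(3))
    for t in ["lane","lane_mouth","lane_stop","carton_center","rail_left","rail_right"]+(["jar","notepad","tape_roll","tall_carton","stapler"] if n=="top" else []): print(t,find(n,t,T)[:3])
E
```

```text
0.0 [0.29059832 0.5808338  0.25231115] [-1.51483475e-04  2.29858027e-01  9.73223746e-01 -8.97388164e-04] 0.08557104720267837 0.022
top [ 0.285 -0.026  1.528]
lane [(0.71, array([ 0.5302, -0.0305,  0.0006]))]
lane_mouth [(0.97, array([ 0.531 , -0.0596,  0.0028]))]
lane_stop [(0.79, array([0.5655, 0.1231, 0.0094])), (0.57, array([ 6.050e-01, -4.356e-01, -4.000e-04]))]
carton_center [(0.91, array([ 0.8103, -0.118 ,  0.0307])), (0.84, array([ 0.5245, -0.1708,  0.0361])), (0.6, array([ 0.331 , -0.2833,  0.0328]))]
rail_left [(0.7, array([0.4859, 0.0484, 0.009 ]))]
rail_right [(0.6, array([0.6159, 0.0201, 0.0067]))]
jar [(0.64, array([0.3765, 0.1037, 0.0034]))]
notepad [(0.87, array([ 0.6638, -0.2367, -0.0009]))]
tape_roll [(0.71, array([0.4796, 0.0457, 0.0072])), (0.58, array([0.3775, 0.106 , 0.0021]))]
tall_carton [(0.56, array([ 0.6971,  0.0233, -0.003 ]))]
stapler [(0.71, array([0.3288, 0.3241, 0.0005])), (0.55, array([0.5668, 0.1252, 0.0089])), (0.19, array([ 6.792e-01, -8.750e-02,  6.000e-04]))]
side [ 0.403 -1.108  0.826]
lane [(0.86, array([ 0.5277, -0.0272,  0.0009]))]
lane_mouth [(0.91, array([ 0.5275, -0.0612,  0.0071])), (0.22, array([ 0.414 ,  0.1949, -0.0025]))]
lane_stop [(0.78, array([0.5634, 0.1273, 0.0032]))]
carton_center [(0.75, array([ 0.4421, -0.46  ,  0.03  ])), (0.63, array([ 0.8094, -0.1204,  0.0312])), (0.61, array([ 0.3236, -0.282 ,  0.0283]))]
rail_left [(0.45, array([0.478 , 0.05  , 0.0079]))]
rail_right [(0.48, array([ 0.5235, -0.0591,  0.0067]))]
```

View pics/top0.png

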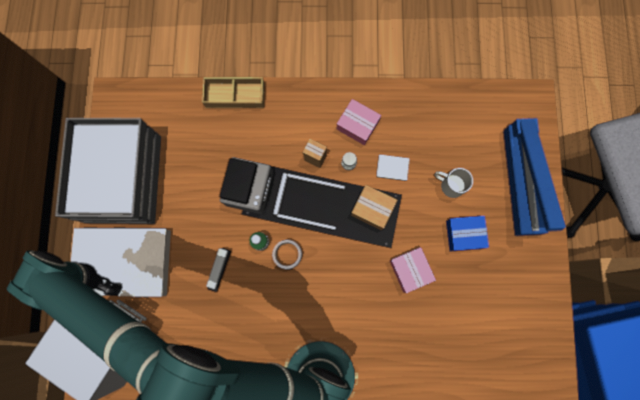

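View pics/side0.png

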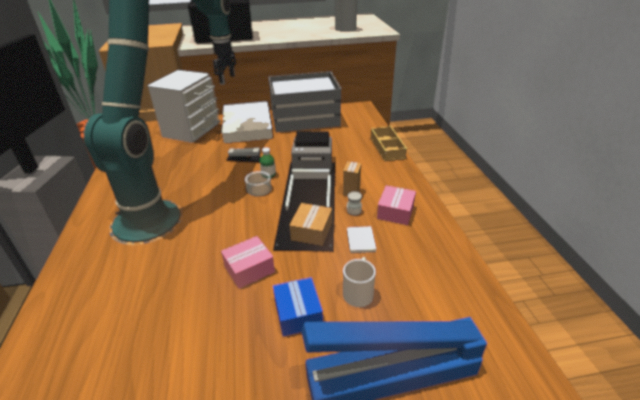

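The top picture shows the brown carton at (374,207) on the bed. The white rails open towards it at about (335,187–228), and the printer is at the left (247,185). In the side picture the carton is at (312,223). The networks' hits at (0.81,-0.12), (0.33,-0.28) and (0.44,-0.46) are the pink and blue look-alikes.

```bash
cat >> h.py <<'E'
def rel(P,yaw_y=None,s=None):
    "shift in tool axes to world P, and turn so tool y has world yaw yaw_y"
    s=s or env.state(); q=s["orientation"]; M=R.from_quat([*q[1:],q[0]])
    d=M.inv().apply(np.array(P)-s["eef_pos"]); y=M.as_matrix()[:,1]; t=0
    if yaw_y is not None: t=-((yaw_y-np.arctan2(y[1],y[0])+np.pi)%(2*np.pi)-np.pi)
    return d.round(4),round(t,3)
E
python3 - <<'E'
from h import *
print(np.array(viewer.calibration("wrist")["tool_from_camera"]).round(3)); c=viewer.calibration("wrist"); print(c["fx"],c["cx"],c["cy"],c["k1"],viewer.calibration("top")["fx"])
print(rel([.60,.30,.38],-.187), rel([.53,-.17,.38]))
E
```

```text
[[ 0.001 -0.961 -0.276  0.069]
 [ 1.     0.001  0.001  0.   ]
 [-0.001 -0.276  0.961 -0.121]
 [ 0.     0.     0.     1.   ]]
318.7358078323273 320.6150296742205 195.48017975951063 0.017538538089919755 473.08712324500885
(array([-0.4024, -0.1133, -0.1267]), np.float64(1.294)) (array([-0.5501, -0.5649, -0.1267]), 0)
```

Request:
send_rows([
  [[-0.04, -0.011, -0.025, 0.13, 0.06], [-0.08, -0.022, -0.05, 0.26, 0.06], [-0.12, -0.034, -0.075, 0.39, 0.06], [-0.165, -0.046, -0.09, 0.52, 0.05], [-0.21, -0.06, -0.1, 0.65, 0.05]],
])

```text
time_s: 1.45
eef_pos: [0.4531, 0.4329, 0.3553]
orientation: [0.0, 0.531, 0.848, 0.001]
ft_force: [0.4, 0.2, -1.1]
opening: 0.0501
finger_force: 0.0
```

Run:
```python
from h import *
s=env.state(); print(s["time_s"],s["eef_pos"],s["orientation"],s["opening"]); print(rel([.60,.25,.36],-.187), rel([.53,-.06,.36]))
```

```text
1.45 [0.45313996 0.43292412 0.35528434] [1.65114760e-04 5.30565457e-01 8.47642690e-01 1.46244638e-03] 0.05006086400069043
(array([-0.2287,  0.0522, -0.0049]), np.float64(0.639)) (array([-0.4769, -0.1463, -0.0057]), 0)
```

Request:
send_rows([
  [[-0.045, 0.01, 0, 0.13, 0.05], [-0.09, 0.02, 0, 0.26, 0.05], [-0.135, 0.025, 0, 0.39, 0.05], [-0.18, 0.02, 0, 0.52, 0.05], [-0.225, 0.01, 0, 0.64, 0.05]],
])

```text
time_s: 1.95
eef_pos: [0.5608, 0.2345, 0.3532]
orientation: [0.0, 0.77, 0.638, 0.0]
ft_force: [0.4, -0.0, -0.0]
opening: 0.0499
finger_force: 0.0
```

Run:
```python
from h import *
print(rel([.53,-.06,.36],-.187))
```

```text
(array([-0.2951,  0.0248, -0.0068]), np.float64(-0.001))
```

Request:
send_rows([
  [[-0.05, 0.005, 0, 0, 0.05], [-0.1, 0.01, 0, 0, 0.05], [-0.15, 0.015, 0, 0, 0.05], [-0.2, 0.02, 0, 0, 0.05], [-0.25, 0.025, 0, 0, 0.05]],
])

```text
time_s: 2.45
eef_pos: [0.5387, -0.0148, 0.3536]
orientation: [0.0, 0.769, 0.64, 0.0]
ft_force: [1.3, -0.2, -0.7]
opening: 0.0499
finger_force: 0.0
```

Request:
send_rows([
  [[-0.04, 0, 0, 0, 0.05], [-0.045, 0, 0, 0, 0.05], [-0.045, 0, 0, 0, 0.05]],
])

```text
time_s: 2.75
eef_pos: [0.5307, -0.0585, 0.3537]
orientation: [0.0, 0.77, 0.638, 0.0]
ft_force: [-0.4, 1.1, -0.9]
opening: 0.0502
finger_force: 0.0
```

Run:
```python
from h import *
im,T=snap("wrist","w0.png"); s=env.state(); print(s["time_s"],s["eef_pos"],s["orientation"],T[:3,3])
for t in ["lane","lane_mouth","lane_stop","carton_center","rail_left","rail_right","jar","notepad"]: print(t,find("wrist",t,T)[:3])
np.save("T0.npy",T)
```

```text
2.8 [ 0.53107607 -0.05670738  0.35343836] [-1.50775139e-04  7.68827288e-01  6.39456350e-01  3.94236605e-04] [0.54409393 0.00974933 0.47478271]
lane [(0.58, array([ 0.5329, -0.027 ,  0.0016]))]
lane_mouth [(0.82, array([ 0.5233, -0.0584,  0.0061]))]
lane_stop [(0.83, array([0.5717, 0.1282, 0.0065]))]
carton_center [(0.71, array([ 0.8122, -0.1221,  0.0313])), (0.6, array([ 0.5274, -0.1671,  0.0344])), (0.19, array([0.4786, 0.0442, 0.0095]))]
rail_left [(0.76, array([0.4778, 0.0447, 0.0045]))]
rail_right [(0.97, array([0.616 , 0.0239, 0.0042])), (0.64, array([0.4776, 0.0471, 0.0074]))]
jar [(0.88, array([ 0.6802, -0.0859, -0.0019]))]
notepad [(0.6, array([ 0.6631, -0.2317,  0.0031]))]
```

View pics/w0.png

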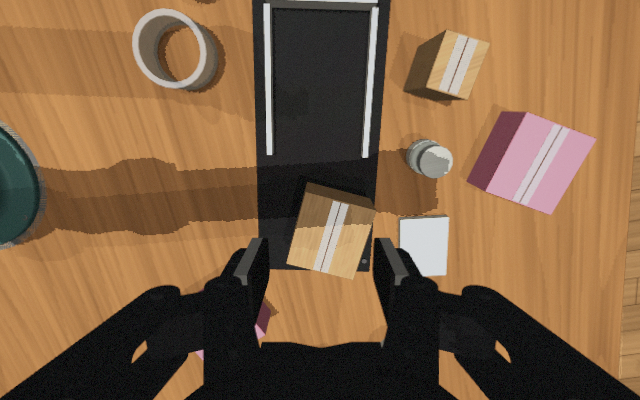

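The wrist picture shows the rails at (268,5–155) and (370,10–157), the carton turned clockwise at about (332,232), the jar at (430,158), and the notepad at (424,245). I'll enlarge it to read the edges.

Run:
```python
import cv2
im=cv2.imread("pics/w0.png")[130:290,240:400]
cv2.imwrite("pics/w0c.png",cv2.convertScaleAbs(cv2.resize(im,None,fx=3.7,fy=3.7,interpolation=cv2.INTER_CUBIC),alpha=1.5,beta=20))
```

```text
(no output)
```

View pics/w0c.png

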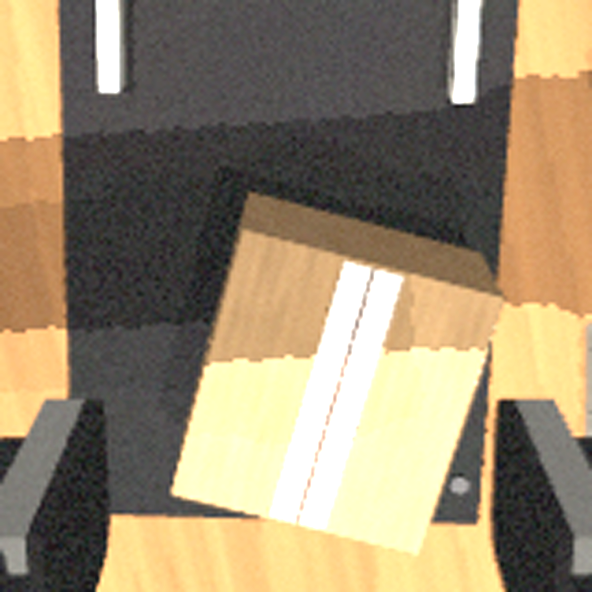

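The enlarged crop gives these carton top corners: front-left (243,230), front-right (504,296), back-right (417,556) and back-left (171,493). The rail ends are at about (109,93) and (463,103).

```bash
cat > meas.py <<'E'
from h import *
T=np.load("T0.npy"); im=cv2.imread("pics/w0.png"); g=im.min(2)
def railpts(c0,c1):
    a=[];
    for v in range(20,150,5):
        r=np.where(g[v,c0:c1]>140)[0]
        if 3<len(r)<12: a.append((c0+r.mean(),v,len(r)))
    return np.array(a)
L=railpts(255,285); Rr=railpts(350,385); print(L[:,2],Rr[:,2])
lines=[]
for a in (L,Rr):
    w=pix2world("wrist",T,a[:,:2],.024)[:,:2]; c=w.mean(0); d=np.linalg.svd(w-c)[2][0]; d*=np.sign(d[1]); lines.append((c,d)); print("rail",c.round(4),np.arctan2(d[1],d[0]).round(4))
ends=pix2world("wrist",T,np.array([[109,93],[463,103]])/3.7+[240,130],.024)[:,:2]; print("ends",ends.round(4),np.linalg.norm(ends[0]-ends[1]))
yaw=np.mean([np.arctan2(d[1],d[0]) for c,d in lines]); ex=np.array([np.cos(yaw),np.sin(yaw)]); ey=np.array([-ex[1],ex[0]])
print("gap",(lines[0][0]-lines[1][0])@ey)
off=np.mean([c@ey for c,d in lines]); mouth=ex*np.mean(ends@ex)+ey*off; org=mouth+.03*ex
print("yaw",yaw,"mouth",mouth,"org",org)
tc=np.array([[243,230],[504,296],[417,556],[171,493]])/3.7+[240,130]
w=pix2world("wrist",T,tc,.066)[:,:2]; print("sides",np.linalg.norm(np.roll(w,-1,0)-w,axis=1).round(4))
c=w.mean(0); f=(w[0]+w[1]-w[2]-w[3]); print("carton",c,"yaw",np.arctan2(f[1],f[0]),"lane",((c-org)@ex).round(4),((c-org)@ey).round(4),np.arctan2(f@ey,f@ex))
for p in ([.5644,.1262],[.5717,.1282]): print("stop",((np.array(p)-org)@ex).round(3),((np.array(p)-org)@ey).round(3))
bed=pix2world("wrist",T,np.array([[62,0],[70,300],[518,0],[478,522]])/3.7+[240,130],.006)[:,:2]-org; print("bed",np.c_[bed@ex,bed@ey].round(4))
E
python3 meas.py
```

```text
[6. 6. 6. 6. 6. 5. 6. 6. 6. 6. 6. 6. 6. 6. 6. 5. 5. 5. 5. 5. 5. 6. 6. 6.
 6. 6.] [7. 7. 6. 7. 6. 6. 7. 6. 6. 7. 6. 6. 6. 6. 5. 6. 6. 5. 6. 6. 5. 6. 6. 5.
 6. 6.]
rail [0.4803 0.0487] 1.3558
rail [0.614  0.0237] 1.3541
ends [[ 0.4609 -0.0448]
 [ 0.5937 -0.0736]] 0.13591072225536627
gap 0.13591709436662658
yaw 1.3549537997456935 mouth [ 0.52630711 -0.0589576 ] org [ 0.53273222 -0.02965371]
sides [0.0982 0.1105 0.0988 0.1084]
carton [ 0.52513756 -0.1669257 ] yaw 1.1183678527478302 lane -0.1357 -0.022 -0.23658594699786337
stop 0.159 0.002
stop 0.163 -0.004
bed [[ 0.0029  0.0875]
 [-0.1205  0.0872]
 [ 0.0083 -0.0903]
 [-0.2189 -0.0911]]
```

```bash
cat >> h.py <<'E'
yaw=1.355; org=np.array([.5327,-.0297]); ex=np.array([np.cos(yaw),np.sin(yaw)]); ey=np.array([-ex[1],ex[0]])
def W(x,y,z): return np.r_[org+x*ex+y*ey,z]
def lane(p): d=np.array(p)[:2]-org; return np.array([d@ex,d@ey]).round(4)
E
python3 -c "
from h import *
print(env.state()['joint_pos'],rel(W(-.14,-.135,.2),yaw))"
```

```text
[-0.42500131  0.18080189  0.5420411   1.7946407  -0.09982966  1.19346013
 -0.03510019] (array([-0.1179,  0.1269,  0.1532]), np.float64(-1.537))
```

Request:
send_rows([
  [[-0.024, 0.025, 0.02, -0.14, 0.05], [-0.048, 0.05, 0.04, -0.28, 0.05], [-0.072, 0.075, 0.06, -0.42, 0.05], [-0.096, 0.1, 0.08, -0.56, 0.05], [-0.118, 0.127, 0.1, -0.7, 0.05]],
])

```text
time_s: 3.7
eef_pos: [0.6351, -0.1972, 0.2522]
orientation: [-0.0, 0.5, 0.866, -0.0]
ft_force: [0.1, -0.5, -0.1]
opening: 0.0499
finger_force: 0.0
```

Request:
send_rows([
  [[0, 0, 0.01, -0.14, 0.05], [0, 0, 0.02, -0.28, 0.05], [0, 0, 0.03, -0.42, 0.05], [0, 0, 0.04, -0.56, 0.05], [0, 0, 0.05, -0.7, 0.05]],
])

```text
time_s: 4.2
eef_pos: [0.6345, -0.196, 0.2026]
orientation: [-0.0, 0.173, 0.985, 0.0]
ft_force: [0.8, 1.5, 0.1]
opening: 0.0499
finger_force: 0.0
```

```bash
python3 -c "
from h import *
s=env.state();print(s['time_s'],s['eef_pos'],s['joint_pos'],lane(s['eef_pos']),rel(W(-.14,-.135,.046),yaw))"
```

```text
4.2 [ 0.63453836 -0.19604123  0.20257563] [ 0.05939275  0.54610276  0.26763207  1.62381157 -0.16456189  0.99418461
  1.6030512 ] [-0.1407 -0.1351] (array([1.000e-04, 7.000e-04, 1.566e-01]), np.float64(-0.132))
```

Request:
send_rows([
  [[0, 0, 0.045, -0.132, 0.05], [0, 0, 0.09, -0.132, 0.05], [0, 0, 0.13, -0.132, 0.05], [0, 0, 0.156, -0.132, 0.05], [0, 0, 0.156, -0.132, 0.05]],
])

```text
time_s: 4.7
eef_pos: [0.6314, -0.1951, 0.0427]
orientation: [-0.004, 0.111, 0.994, 0.001]
ft_force: [-0.0, -0.6, -0.0]
opening: 0.0504
finger_force: 0.0
```

```bash
python3 -c "
from h import *
s=env.state();print(s['ft_force'],lane(s['eef_pos']),rel(W(-.138,-.061,.046),yaw))"
```

```text
[-0.03073503 -0.62544207 -0.04400884] [-0.1405 -0.1318] (array([ 0.0709,  0.0021, -0.0027]), np.float64(-0.006))
```

Request:
send_rows([
  [[0.01, 0, 0, 0, 0.05], [0.02, 0, 0, 0, 0.05], [0.027, 0, 0, 0, 0.05], [0.034, 0, 0, 0, 0.05], [0.04, 0, 0, 0, 0.05]],
])

```text
time_s: 5.2
eef_pos: [0.5952, -0.1875, 0.0484]
orientation: [0.001, 0.111, 0.994, -0.0]
ft_force: [0.6, -0.1, 0.5]
opening: 0.0501
finger_force: 0.0
```

Request:
send_rows([
  [[0.006, 0, 0, 0, 0.05], [0.012, 0, 0, 0, 0.05], [0.018, 0, 0, 0, 0.05], [0.023, 0, 0, 0, 0.05], [0.026, 0, 0, 0, 0.05]],
])

```text
time_s: 5.7
eef_pos: [0.5702, -0.1817, 0.0476]
orientation: [0.001, 0.111, 0.994, 0.0]
ft_force: [2.3, -0.4, 2.4]
opening: 0.0497
finger_force: 1.3
```

```bash
python3 -c "
from h import *
s=env.state();print(s['ft_force'],lane(s['eef_pos']),rel(W(-.138,-.061,.046),yaw))
for n in ['wrist','top']:
  im,T=snap(n,n+'1.png'); np.save(n+'1.npy',T)
  print([(c,p,lane(p)) for c,p in find(n,'carton_center',T)])
im=cv2.imread('pics/top1.png')[130:260,200:420]; cv2.imwrite('pics/top1c.png',cv2.resize(im,None,fx=3.5,fy=3.5,interpolation=cv2.INTER_CUBIC))
a=cv2.imread('pics/top1c.png'); b=cv2.imread('pics/wrist1.png'); cv2.imwrite('pics/both.png',b)
"
```

```text
[ 2.27271577 -0.40075926  2.35483675] [-0.1405 -0.0691] (array([0.0081, 0.0024, 0.0016]), np.float64(-0.006))
[(0.72, array([ 0.5084, -0.1649,  0.0369]), array([-0.1373, -0.0052]))]
[(0.84, array([ 0.3293, -0.2831,  0.0319]), array([-0.2911,  0.1444])), (0.78, array([ 0.4444, -0.4603,  0.0271]), array([-0.4395, -0.006 ])), (0.61, array([ 0.8159, -0.1198,  0.0348]), array([-0.0274, -0.2959]))]
```

View pics/both.png

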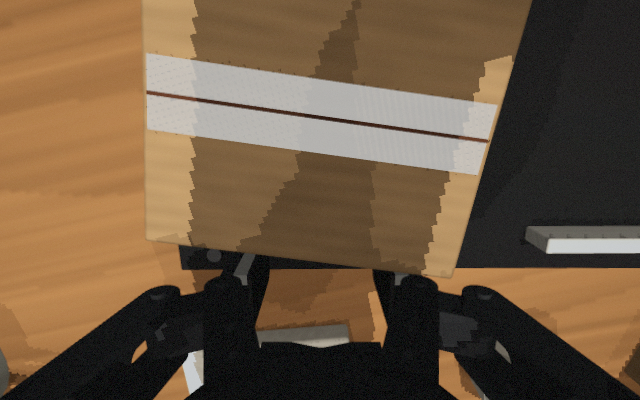

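The wrist view shows the carton still turned by about 0.12 rad: the near edge runs from (145,240) to (452,277). The front finger is in contact, so I'll keep pushing until it's flush.

Request:
send_rows([
  [[0.004, 0, 0, -0.006, 0.05], [0.007, 0, 0, -0.006, 0.05], [0.009, 0, 0, -0.006, 0.05], [0.01, 0, 0, -0.006, 0.05]],
])

```text
time_s: 6.3
eef_pos: [0.5597, -0.1795, 0.0471]
orientation: [-0.0, 0.108, 0.994, 0.0]
ft_force: [1.4, 0.9, -1.6]
opening: 0.0497
finger_force: 0.6
```

```bash
python3 -c "
from h import *
s=env.state();print(s['ft_force'],lane(s['eef_pos']),rel(W(-.138,-.061,.046),yaw))
im,T=snap('wrist','w2.png'); np.save('T2.npy',T)
print([(c,p,lane(p)) for c,p in find('wrist','carton_center',T)])
g=im.min(2)>130
m=cv2.connectedComponentsWithStats(g.astype(np.uint8)); print(m[2][1:][m[2][1:,4]>300],m[3][1:][m[2][1:,4]>300])
"
```

```text
[ 1.35762572  0.89458135 -1.57817882] [-0.1405 -0.0584] (array([-0.0026,  0.0025,  0.0011]), np.float64(-0.0))
[(0.61, array([ 0.4981, -0.1653,  0.039 ]), array([-0.1399,  0.0048]))]
[[  136    68   355    68 12578]
 [  139   109   342    64 11264]
 [  543   260    97    16  1381]
 [  180   365    23    31   517]] [[310.44633487 102.15320401]
 [307.51526989 140.703125  ]
 [590.9442433  267.391021  ]
 [191.59381044 377.47195358]]
```

View pics/w2.png

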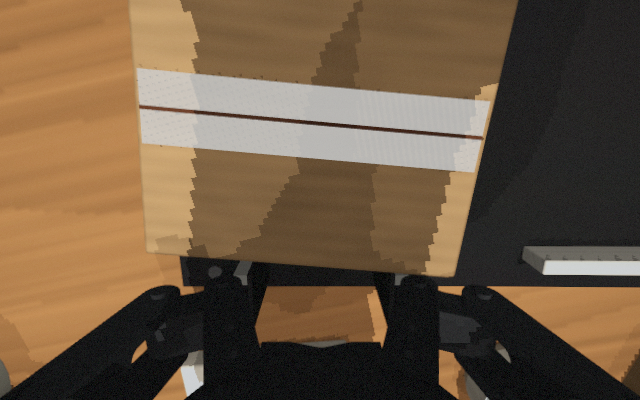

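```bash
python3 -c "
from h import *
T=np.load('T2.npy')
w=pix2world('wrist',T,[[148,250],[455,276],[139,107],[483,137]],.066)
L=np.array([lane(p) for p in w]); print(L, np.linalg.norm(L[1]-L[0]))
for a,b in((0,1),(2,3)):
  d=L[b]-L[a]; th=np.arctan2(d[1],d[0]); print('yaw',th)
n=np.array([-np.sin(th),np.cos(th)]); print('centers',(L[0]+L[1])/2+.05*n,(L[2]+L[3])/2)
print(rel(W(-.14,-.10,.046),yaw),rel(W(-.14,-.10,.14),yaw))"
```

```text
[[-0.2006 -0.0384]
 [-0.0923 -0.0486]
 [-0.1963  0.0096]
 [-0.0893  0.0006]] 0.10877927192254966
yaw -0.09390581837269722
yaw -0.08391462693919144
centers [-0.14225919  0.00632406] [-0.1428  0.0051]
(array([-0.0416,  0.0006,  0.001 ]), np.float64(0.0)) (array([-0.0415,  0.0006, -0.093 ]), np.float64(0.0))
```

The carton is now at lane (-0.142, +0.006), turned by -0.09 rad. The square push from behind will take out that turn, so I'm retreating and going round.

Request:
send_rows([
  [[-0.03, 0, 0, 0, 0.05], [-0.04, 0, -0.02, 0, 0.05], [-0.04, 0, -0.06, 0.13, 0.05], [-0.04, 0, -0.105, 0.27, 0.05], [-0.04, -0.02, -0.145, 0.41, 0.05]],
])

```text
time_s: 6.9
eef_pos: [0.5954, -0.2046, 0.1935]
orientation: [-0.001, 0.308, 0.951, 0.001]
ft_force: [0.0, -0.1, -0.6]
opening: 0.0498
finger_force: 0.0
```

```bash
python3 -c "
from h import *
s=env.state();print(lane(s['eef_pos']),rel(W(-.25,.004,.2),yaw-np.pi/2))"
```

```text
[-0.1574 -0.0987] (array([ 0.0572, -0.1259, -0.0065]), np.float64(1.16))
```

Request:
send_rows([
  [[0.012, -0.026, 0, 0.13, 0.05], [0.024, -0.052, 0, 0.26, 0.05], [0.036, -0.078, 0, 0.39, 0.05], [0.047, -0.104, 0, 0.52, 0.05], [0.057, -0.126, 0, 0.65, 0.05]],
])

```text
time_s: 7.4
eef_pos: [0.4729, -0.2771, 0.1921]
orientation: [-0.001, 0.598, 0.801, -0.0]
ft_force: [1.4, -0.0, 0.4]
opening: 0.0504
finger_force: 0.0
```

Request:
send_rows([
  [[0, 0, 0, 0.13, 0.05], [0, 0, 0, 0.26, 0.05], [0, 0, 0, 0.39, 0.05], [0, 0, 0, 0.5, 0.05], [0, 0, 0, 0.5, 0.05]],
])

```text
time_s: 7.9
eef_pos: [0.4744, -0.2762, 0.192]
orientation: [-0.001, 0.776, 0.631, -0.001]
ft_force: [-0.9, 0.4, -0.6]
opening: 0.0498
finger_force: 0.0
```

```bash
python3 -c "
from h import *
s=env.state();print(lane(s['eef_pos']),s['joint_pos'],rel(W(-.25,.004,.055),yaw-np.pi/2))"
```

```text
[-0.2533  0.0042] [-0.0573674   0.42380784  0.66150969  1.94023744 -0.33082409  0.88835049
  0.56811849] (array([0.0033, 0.0004, 0.137 ]), np.float64(0.01))
```

Request:
send_rows([
  [[0, 0, 0.045, 0.01, 0.05], [0, 0, 0.09, 0.01, 0.05], [0, 0, 0.125, 0.01, 0.05], [0, 0, 0.137, 0.01, 0.05], [0, 0, 0.137, 0.01, 0.05]],
])

```text
time_s: 8.4
eef_pos: [0.4739, -0.2762, 0.054]
orientation: [-0.002, 0.779, 0.628, -0.001]
ft_force: [0.0, -1.4, -0.0]
opening: 0.0502
finger_force: 0.0
```

```bash
python3 -c "
from h import *
s=env.state();print(s['eef_pos'],s['orientation'],lane(s['eef_pos']),rel(W(-.17,.003,.055),yaw-np.pi/2))"
```

```text
[ 0.47388237 -0.27621073  0.05404133] [-0.0015205   0.77858021  0.62754267 -0.00086204] [-0.2534  0.0047] (array([ 0.0834,  0.0018, -0.0009]), np.float64(0.002))
```

Request:
send_rows([
  [[0.015, 0, 0, 0, 0.05], [0.027, 0, 0, 0, 0.05], [0.037, 0, 0, 0, 0.05], [0.046, 0, 0, 0, 0.05], [0.055, 0, 0, 0, 0.05]],
])

```text
time_s: 8.9
eef_pos: [0.4881, -0.2229, 0.0565]
orientation: [0.002, 0.779, 0.627, 0.001]
ft_force: [0.3, -4.1, 1.4]
opening: 0.05
finger_force: 1.4
```

Request:
send_rows([
  [[0.008, 0, 0, 0, 0.05], [0.016, 0, 0, 0, 0.05], [0.022, 0, 0, 0, 0.05], [0.026, 0, 0, 0, 0.05], [0.028, 0, 0, 0, 0.05]],
])

```text
time_s: 9.4
eef_pos: [0.4927, -0.1951, 0.0552]
orientation: [-0.0, 0.779, 0.627, -0.0]
ft_force: [0.2, -3.7, 2.7]
opening: 0.05
finger_force: 1.8
```

```bash
cat > look.py <<'E'
from h import *
import sys
s=env.state();print(s['time_s'],s['ft_force'].round(1),s['eef_pos'],lane(s['eef_pos']),rel(W(.03,.003,.055),yaw-np.pi/2))
im,T=snap('wrist',sys.argv[1]); np.save('T3.npy',T)
print([(c,p,lane(p)) for c,p in find('wrist','carton_center',T)])
E
python3 look.py w3.png
```

```text
9.4 [ 0.2 -3.7  2.7] [ 0.49265345 -0.19507837  0.05519395] [-0.1701  0.0037] (array([2.001e-01, 9.000e-04, 2.000e-04]), np.float64(0.001))
[(0.71, array([ 0.5026, -0.1287,  0.0384]), array([-0.1031,  0.0082]))]
```

View pics/w3.png

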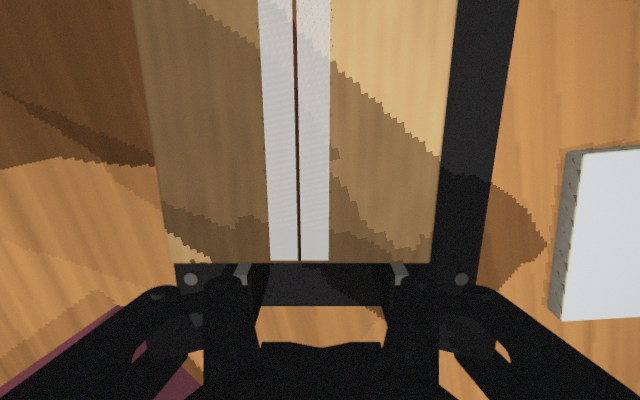

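```bash
python3 -c "
from h import *
T=np.load('T3.npy')
print([lane(p) for p in pix2world('wrist',T,[[170,263],[432,263],[295,0],[299,258]],.066)])
print([lane(p) for p in pix2world('wrist',T,[[518,0],[478,285],[461,279],[190,279]],.006)])
print(rel(W(-.17,-.02,.055),yaw-np.pi/2))"
```

```text
[array([-0.1588,  0.0604]), array([-0.1587, -0.0396]), array([-0.0701,  0.011 ]), array([-0.1567,  0.0112])]
[array([-0.0538, -0.0892]), array([-0.2048, -0.0917]), array([-0.2009, -0.0811]), array([-0.2011,  0.0809])]
(array([-0.0002,  0.0237,  0.0001]), np.float64(0.001))
```

The view shows the carton flush and square to the hand, with its back edge at row 263. Its y is +10.5 mm, and the bed screws at ±81 mm confirm the lane frame. That leaves too little clearance to the left rail, so I'll nudge it about 10 mm from the left side.

Request:
send_rows([
  [[-0.02, 0, 0, 0, 0.05], [-0.03, -0.01, -0.035, 0, 0.05], [-0.03, -0.045, -0.07, 0.13, 0.05], [0, -0.075, -0.1, 0.27, 0.05], [0.035, -0.1, -0.1, 0.41, 0.05]],
])

```text
time_s: 10.0
eef_pos: [0.4041, -0.1436, 0.157]
orientation: [0.0, 0.89, 0.457, 0.002]
ft_force: [0.5, 1.7, 0.8]
opening: 0.0498
finger_force: 0.0
```

```bash
python3 -c "
from h import *
s=env.state();print(lane(s['eef_pos']),rel(W(-.104,.11,.155),yaw-np.pi))"
```

```text
[-0.1388  0.1012] (array([ 0.0285, -0.0218,  0.002 ]), np.float64(1.164))
```

Request:
send_rows([
  [[0.008, -0.003, 0, 0.13, 0.05], [0.014, -0.005, 0, 0.26, 0.05], [0.02, -0.007, 0, 0.39, 0.05], [0.022, -0.007, 0, 0.52, 0.05], [0.022, -0.007, 0, 0.65, 0.05]],
])

```text
time_s: 10.5
eef_pos: [0.411, -0.1199, 0.1549]
orientation: [-0.001, 0.988, 0.152, -0.0]
ft_force: [-0.3, -0.4, 0.4]
opening: 0.0504
finger_force: 0.0
```

Request:
send_rows([
  [[0, 0, 0, 0.13, 0.05], [0, 0, 0, 0.26, 0.05], [0, 0, 0, 0.39, 0.05], [0, 0, 0, 0.51, 0.05], [0, 0, 0, 0.51, 0.05]],
])

```text
time_s: 11.0
eef_pos: [0.4108, -0.1205, 0.1547]
orientation: [0.0, 0.995, -0.1, -0.001]
ft_force: [-0.3, -0.3, 1.0]
opening: 0.05
finger_force: 0.0
```

```bash
python3 -c "
from h import *
s=env.state();print(lane(s['eef_pos']),s['joint_pos'],rel(W(-.104,.095,.052),yaw-np.pi))"
```

```text
[-0.1148  0.0996] [-0.7117749   0.41596228  1.11735203  2.25464094 -0.54490585  0.77531347
 -0.99332222] (array([ 0.0049, -0.0108,  0.1027]), np.float64(0.015))
```

Request:
send_rows([
  [[0, -0.011, 0.035, 0.015, 0.05], [0, -0.011, 0.075, 0.015, 0.05], [0, -0.011, 0.1, 0.015, 0.05], [0, -0.011, 0.102, 0.015, 0.05], [0, -0.011, 0.102, 0.015, 0.05]],
])

```text
time_s: 11.5
eef_pos: [0.4132, -0.1108, 0.0533]
orientation: [0.0, 0.994, -0.108, -0.0]
ft_force: [0.2, -0.5, 0.6]
opening: 0.0496
finger_force: 0.0
```

```bash
python3 -c "
from h import *
s=env.state();print(lane(s['eef_pos']),s['eef_pos'],rel(W(-.104,.0613,.052),yaw-np.pi))"
```

```text
[-0.1048  0.0994] [ 0.41319381 -0.11081128  0.05326189] (array([ 0.0381, -0.0008,  0.0012]), np.float64(-0.0))
```

Request:
send_rows([
  [[0.012, 0, 0, 0, 0.05], [0.022, 0, 0, 0, 0.05], [0.028, 0, 0, 0, 0.05], [0.034, 0, 0, 0, 0.05], [0.038, 0, 0, 0, 0.05]],
])

```text
time_s: 12.0
eef_pos: [0.4507, -0.1186, 0.0533]
orientation: [-0.0, 0.994, -0.108, -0.0]
ft_force: [-3.0, 0.5, 3.6]
opening: 0.0497
finger_force: 1.9
```

Request:
send_rows([
  [[0, 0, 0, 0, 0.05], [0, 0, 0, 0, 0.05]],
])

```text
time_s: 12.2
eef_pos: [0.4512, -0.119, 0.0533]
orientation: [0.0, 0.994, -0.108, 0.001]
ft_force: [0.7, -0.4, 0.4]
opening: 0.05
finger_force: 0.0
```

```bash
python3 look.py w4.png; python3 -c "
from h import *
print(rel(W(-.104,.0613,.052),yaw-np.pi))"
```

```text
12.2 [ 0.7 -0.4  0.4] [ 0.45123447 -0.11899908  0.05329646] [-0.1047  0.0605] (array([ 0.0574, -0.1347, -0.0017]), np.float64(-1.572))
[(0.74, array([ 0.5146, -0.1285,  0.0357]), array([-0.1004, -0.0035]))]
(array([-0.0005, -0.0007,  0.0013]), np.float64(-0.001))
```

View pics/w4.png

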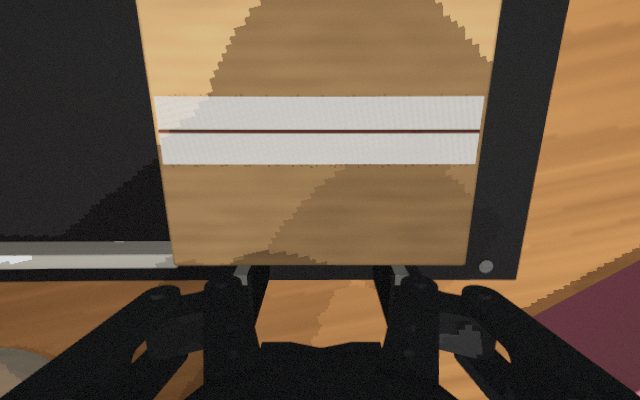

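The carton is flush with the hand (edge level at row 264) and y is about -1 mm. I'm going round to the back again.

Request:
send_rows([
  [[-0.02, 0, 0, 0, 0.05], [-0.025, 0.02, -0.035, 0, 0.05], [-0.015, 0.06, -0.065, -0.13, 0.05], [0.015, 0.09, -0.1, -0.27, 0.05], [0.05, 0.11, -0.1, -0.41, 0.05]],
])

```text
time_s: 12.8
eef_pos: [0.4769, -0.2395, 0.157]
orientation: [0.001, 0.995, 0.098, 0.003]
ft_force: [0.7, -0.2, -0.7]
opening: 0.0499
finger_force: 0.0
```

```bash
python3 -c "
from h import *
s=env.state();print(lane(s['eef_pos']),rel(W(-.205,-.001,.155),yaw-np.pi/2))"
```

```text
[-0.2169  0.0096] (array([ 0.0145, -0.0066,  0.0021]), np.float64(-1.158))
```

Request:
send_rows([
  [[0.003, -0.001, 0, -0.13, 0.05], [0.006, -0.002, 0, -0.26, 0.05], [0.009, -0.003, 0, -0.39, 0.05], [0.01, -0.004, 0, -0.52, 0.05], [0.01, -0.004, 0, -0.65, 0.05]],
])

```text
time_s: 13.3
eef_pos: [0.485, -0.231, 0.1533]
orientation: [0.0, 0.911, 0.412, 0.0]
ft_force: [-0.0, 0.9, -0.3]
opening: 0.0503
finger_force: 0.0
```

Request:
send_rows([
  [[0, 0, 0, -0.13, 0.05], [0, 0, 0, -0.26, 0.05], [0, 0, 0, -0.39, 0.05], [0, 0, 0, -0.51, 0.05], [0, 0, 0, -0.51, 0.05]],
])

```text
time_s: 13.8
eef_pos: [0.4848, -0.2312, 0.1534]
orientation: [0.0, 0.78, 0.626, 0.0]
ft_force: [-0.1, -0.3, 0.7]
opening: 0.0502
finger_force: 0.0
```

```bash
python3 -c "
from h import *
s=env.state();print(lane(s['eef_pos']),rel(W(-.205,-.001,.055),yaw-np.pi/2))"
```

```text
[-0.2071  0.0036] (array([0.0021, 0.0045, 0.0984]), np.float64(-0.002))
```

Request:
send_rows([
  [[0, 0.0045, 0.04, -0.002, 0.05], [0, 0.0045, 0.075, -0.002, 0.05], [0, 0.0045, 0.094, -0.002, 0.05], [0, 0.0045, 0.098, -0.002, 0.05], [0, 0.0045, 0.098, -0.002, 0.05]],
])

```text
time_s: 14.3
eef_pos: [0.489, -0.2324, 0.055]
orientation: [-0.0, 0.78, 0.626, -0.001]
ft_force: [0.2, 0.5, -0.6]
opening: 0.0499
finger_force: 0.0
```

Request:
send_rows([
  [[0.015, 0, 0, 0, 0.05], [0.025, 0, 0, 0, 0.05], [0.034, 0, 0, 0, 0.05], [0.043, 0, 0, 0, 0.05], [0.052, 0, 0, 0, 0.05]],
])

```text
time_s: 14.8
eef_pos: [0.501, -0.1817, 0.0561]
orientation: [0.001, 0.779, 0.627, 0.0]
ft_force: [-0.6, -3.6, 3.2]
opening: 0.0502
finger_force: 2.1
```

```bash
python3 look.py w5.png
python3 - <<'E'
from h import *
T=np.load('T3.npy'); im=cv2.imread('pics/w5.png'); g=im.min(2)
# tape stripe on top of carton: midpoint per row -> lane
pts=[]
for v in range(10,240,10):
    r=np.where(g[v,200:440]>130)[0]
    if len(r)>15: pts.append((200+(r.min()+r.max())/2,v))
print([tuple(lane(p)) for p in pix2world('wrist',T,pts,.066)][::4])
E
```

```text
14.8 [-0.6 -3.6  3.2] [ 0.50100083 -0.18166992  0.05606731] [-0.1552 -0.0016] (array([ 0.1852, -0.0046,  0.0007]), np.float64(0.0))
[(0.61, array([ 0.5169, -0.1137,  0.0373]), array([-0.0854, -0.0026]))]
[(np.float64(-0.0576), np.float64(0.0002)), (np.float64(-0.0689), np.float64(-0.0014)), (np.float64(-0.081), np.float64(-0.0057)), (np.float64(-0.094), np.float64(-0.0054)), (np.float64(-0.1079), np.float64(-0.0015)), (np.float64(-0.1228), np.float64(-0.0015))]
```

View pics/w5.png

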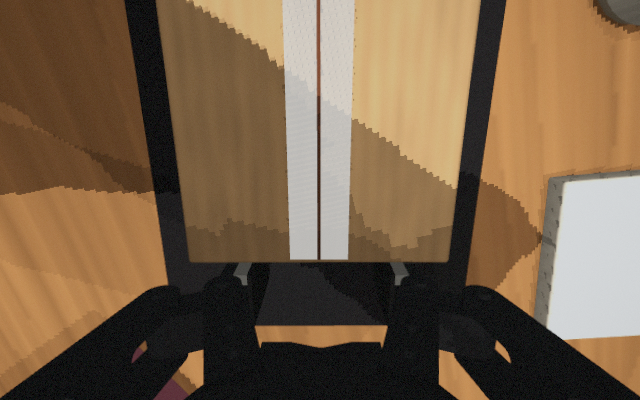

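The carton is centred and square: its tape line is at column 318, and the bed shows equally on both sides. I'm pushing down the lane.

Request:
send_rows([
  [[0.012, 0, 0, 0, 0.05], [0.024, 0, 0, 0, 0.05], [0.036, 0, 0, 0, 0.05], [0.048, 0, 0, 0, 0.05], [0.06, 0, 0, 0, 0.05]],
])

```text
time_s: 15.4
eef_pos: [0.5133, -0.1215, 0.0552]
orientation: [0.0, 0.779, 0.627, -0.0]
ft_force: [0.3, -3.6, 3.1]
opening: 0.0499
finger_force: 1.9
```

Request:
send_rows([
  [[0.012, 0, 0, 0, 0.05], [0.024, 0, 0, 0, 0.05], [0.036, 0, 0, 0, 0.05], [0.046, 0, 0, 0, 0.05], [0.05, 0, 0, 0, 0.05]],
])

```text
time_s: 15.9
eef_pos: [0.524, -0.0721, 0.055]
orientation: [-0.0, 0.778, 0.628, -0.0]
ft_force: [-0.6, -2.0, 1.6]
opening: 0.0498
finger_force: 1.6
```

```bash
python3 look.py w6.png; python3 -c "
from h import *
T=np.load('T3.npy')
for n in ['lane_stop','rail_left','rail_right']: print(n,[(c,lane(p)) for c,p in find('wrist',n,T)][:2])
print(rel(W(.03,-.0016,.055)))"
```

```text
15.9 [-0.6 -2.   1.6] [ 0.52404649 -0.07210593  0.05503033] [-0.0433 -0.0006] (array([ 0.0733, -0.0035,  0.    ]), np.float64(0.002))
[(0.68, array([ 0.5395, -0.0032,  0.0361]), array([ 0.0273, -0.001 ]))]
lane_stop []
rail_left []
rail_right []
(array([ 0.0746,  0.0012, -0.    ]), 0)
```

View pics/w6.png

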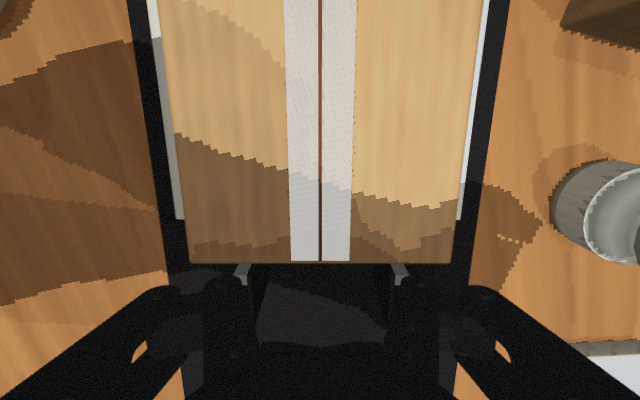

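The carton is between the rails with equal gaps; its edges at columns 190 and 452 sit between the rail ends at (180,218) and (459,218). I'll carry on to just short of the stop.

Request:
send_rows([
  [[0.012, 0, 0, 0, 0.05], [0.024, 0, 0, 0, 0.05], [0.036, 0, 0, 0, 0.05], [0.048, 0, 0, 0, 0.05], [0.058, 0, 0, 0, 0.05]],
])

```text
time_s: 16.65
eef_pos: [0.5365, -0.0156, 0.0551]
orientation: [0.0, 0.779, 0.627, -0.0]
ft_force: [-0.1, -2.5, -0.4]
opening: 0.0501
finger_force: 1.0
```

Request:
send_rows([
  [[0.005, 0, 0, 0, 0.05], [0.009, 0, 0, 0, 0.05], [0.012, 0, 0, 0, 0.05], [0.015, 0, 0, 0, 0.05], [0.017, 0, 0, 0, 0.05]],
])

```text
time_s: 17.15
eef_pos: [0.5398, -0.0005, 0.0551]
orientation: [0.0, 0.779, 0.627, -0.0]
ft_force: [-0.6, -1.8, -0.3]
opening: 0.0498
finger_force: 0.8
```

Request:
send_rows([
  [[0.001, 0, 0, 0, 0.05], [0.002, 0, 0, 0, 0.05], [0.003, 0, 0, 0, 0.05], [0.004, 0, 0, 0, 0.05], [0.005, 0, 0, 0, 0.05]],
])

```text
time_s: 17.65
eef_pos: [0.541, 0.0043, 0.0552]
orientation: [0.0, 0.779, 0.627, -0.0]
ft_force: [-0.8, -1.9, -1.4]
opening: 0.05
finger_force: 0.7
```

```bash
python3 look.py w7.png
```

```text
17.65 [-0.8 -1.9 -1.4] [0.54095996 0.00433865 0.05516234] [ 0.035  -0.0008] (array([-0.005 , -0.0038,  0.0002]), np.float64(0.0))
[(0.64, array([0.557 , 0.0723, 0.038 ]), array([ 0.1048, -0.0019]))]
```

Contact with the stop should come at about TCP x = 0.039. I'm feeling for it in 1 mm steps.

Request:
send_rows([
  [[0.001, 0, 0, 0, 0.05], [0.002, 0, 0, 0, 0.05], [0.003, 0, 0, 0, 0.05], [0.003, 0, 0, 0, 0.05]],
])

```text
time_s: 18.15
eef_pos: [0.5417, 0.0075, 0.0552]
orientation: [0.0, 0.779, 0.627, 0.0]
ft_force: [0.4, -0.8, -1.0]
opening: 0.0501
finger_force: 0.4
```

Request:
send_rows([
  [[0.001, 0, 0, 0, 0.05], [0.001, 0, 0, 0, 0.05]],
])

```text
time_s: 18.35
eef_pos: [0.5419, 0.0083, 0.0552]
orientation: [0.0, 0.779, 0.627, -0.0]
ft_force: [-0.3, -1.1, -0.5]
opening: 0.0499
finger_force: 0.5
```

Request:
send_rows([
  [[0.001, 0, 0, 0, 0.05], [0.001, 0, 0, 0, 0.05]],
])

```text
time_s: 18.55
eef_pos: [0.5419, 0.0085, 0.0552]
orientation: [0.0, 0.779, 0.627, -0.0]
ft_force: [-1.0, -3.8, -0.3]
opening: 0.0503
finger_force: 2.0
```

Request:
send_rows([
  [[0.001, 0, 0, 0, 0.05], [0.001, 0, 0, 0, 0.05]],
])

```text
time_s: 18.75
eef_pos: [0.5419, 0.0085, 0.0552]
orientation: [0.001, 0.779, 0.627, -0.001]
ft_force: [-1.3, -5.7, 0.8]
opening: 0.05
finger_force: 3.2
```

Request:
send_rows([
  [[0.001, 0, 0, 0, 0.05], [0.001, 0, 0, 0, 0.05]],
])

```text
time_s: 18.95
eef_pos: [0.5419, 0.0085, 0.0552]
orientation: [0.001, 0.779, 0.627, -0.001]
ft_force: [-1.5, -7.8, 0.9]
opening: 0.0504
finger_force: 4.3
```

```bash
python3 look.py w8.png
```

```text
18.95 [-1.5 -7.8  0.9] [0.54192233 0.00851166 0.0552207 ] [ 0.0393 -0.0008] (array([-0.0093, -0.0038,  0.0003]), np.float64(-0.001))
[(0.83, array([0.5589, 0.0764, 0.035 ]), array([ 0.1092, -0.0029]))]
```

The force is climbing while the TCP stands still at x = 0.0393, exactly where contact was expected, so the carton is seated. I'm retreating straight back, then up.

Request:
send_rows([
  [[-0.01, 0, 0, 0, 0.05], [-0.03, 0, 0, 0, 0.05], [-0.06, 0, -0.01, 0, 0.05], [-0.09, 0, -0.05, 0, 0.05], [-0.11, 0, -0.095, 0, 0.05]],
])

```text
time_s: 19.55
eef_pos: [0.5175, -0.0979, 0.1504]
orientation: [-0.001, 0.78, 0.626, -0.001]
ft_force: [1.7, 0.2, 0.1]
opening: 0.0502
finger_force: 0.0
```

Request:
send_rows([
  [[-0.03, 0, -0.04, 0, 0.05], [-0.04, 0, -0.08, 0, 0.05], [-0.04, 0, -0.12, 0, 0.05], [-0.04, 0, -0.12, 0, 0.05], [-0.04, 0, -0.12, 0, 0.05]],
])

```text
time_s: 20.05
eef_pos: [0.5108, -0.1346, 0.2709]
orientation: [0.0, 0.779, 0.627, 0.001]
ft_force: [0.3, 0.1, -0.7]
opening: 0.0501
finger_force: 0.0
```

```bash
python3 look.py w9.png
python3 - <<'E'
from h import *
T=np.load('T3.npy'); im=cv2.imread('pics/w9.png'); g=im.min(2)
hsv=cv2.cvtColor(im,cv2.COLOR_BGR2HSV)
# expected top corners; compare with image edges around the carton
ideal=[W(.105+a,-.001+b,.066) for a,b in((-.055,.05),(-.055,-.05),(.055,-.05),(.055,.05))]
print(world2pix('wrist',T,ideal).round(1))
p=world2pix('wrist',T,[W(.105,0,.066)])[0]; u,v=p.round().astype(int); print(u,v)
for dv in(-30,0,30):
    r=im[v+dv,u-90:u+90].astype(int); red=(r[:,2]>70); idx=np.where(red)[0]; print(v+dv,''.join('W' if x.min()>140 else 'b' if x[2]-x[0]>30 else '.' for x in r), u-90)
E
```

```text
20.05 [ 0.3  0.1 -0.7] [ 0.5108377  -0.13463938  0.27093569] [-0.1072 -0.0011] (array([ 0.1368, -0.0044,  0.2162]), np.float64(0.001))
[(0.62, array([ 0.8108, -0.1204,  0.0296]), array([-0.029 , -0.2911]))]
[[ 263.9    3.3]
 [ 374.6    3.7]
 [ 382.  -153.9]
 [ 256.8 -154.6]]
318 -70
-100 ...................................bbbbbbbbbbbbbbbbbbbbbbbbbbbbbbbbbbbbbbbbbbbbbbbbbbbbbbbbbbbbbbbbbbbbbbbbbbbbbbbbbbbbbbbbbbbbbbbbbbbbbbbbbbbbbbbbbbbbb............................ 228
-70 ............................WWWbbbbbbbbbbbbbbbbbbbbbbbbbbbbbbbbbbbbbbbbbbbbbbbbbbbbbbbbbbbbbbbbbbbbbbbbbbbbbbbbbbbbbbbbbbbbbbbbbbbbbbbbbbbbbbbbbbbbbbbbbbbbbbbb..................... 228
-40 .................................................................................................................................................................................... 228
```

The carton is out of the wrist view here, so I'm moving forward at height for a last check.

Request:
send_rows([
  [[0.03, 0, -0.035, 0, 0.05], [0.07, 0, -0.06, 0, 0.05], [0.115, 0, -0.08, 0, 0.05], [0.16, 0, -0.08, 0, 0.05], [0.2, 0, -0.08, 0, 0.05]],
])

```text
time_s: 20.65
eef_pos: [0.5529, 0.0631, 0.3491]
orientation: [-0.0, 0.778, 0.628, -0.001]
ft_force: [0.7, -0.9, -0.7]
opening: 0.0498
finger_force: 0.0
```

Request:
send_rows([
  [[0, 0, 0, 0, 0.05], [0, 0, 0, 0, 0.05]],
])

```text
time_s: 20.85
eef_pos: [0.5525, 0.0612, 0.3482]
orientation: [-0.0, 0.778, 0.628, -0.002]
ft_force: [-0.2, -0.7, 0.8]
opening: 0.0496
finger_force: 0.0
```

```bash
python3 look.py w10.png
python3 - <<'E'
from h import *
T=np.load('T3.npy'); im=cv2.imread('pics/w10.png').astype(int)
ideal=[W(.105+a,-.001+b,.066) for a,b in((-.055,.05),(-.055,-.05),(.055,-.05),(.055,.05))]
print(world2pix('wrist',T,ideal).round(1))
u,v=world2pix('wrist',T,[W(.105,0,.066)])[0].round().astype(int)
f=lambda r:''.join('W' if x.min()>140 else 'b' if x[2]-x[0]>25 else '.' for x in r)
for dv in(-30,0,30): print(v+dv,u-70,f(im[v+dv,u-70:u+70]))
for du in(-25,25): print('col',u+du,v-75,f(im[max(v-75,0):v+75,u+du]))
E
```

```text
20.85 [-0.2 -0.7  0.8] [0.5524931  0.06118472 0.34820461] [0.093  0.0001] (array([-0.0622, -0.0022,  0.2934]), np.float64(0.003))
[(0.79, array([ 0.812 , -0.1203,  0.0317]), array([-0.0287, -0.2922])), (0.78, array([0.5598, 0.0761, 0.041 ]), array([ 0.1091, -0.0038])), (0.53, array([ 0.677 , -0.0869, -0.0037]), array([-0.025 , -0.1532]))]
[[283.  192.9]
 [359.2 193.3]
 [362.7 106.1]
 [280.4 105.8]]
121 251 bbbbbbb..........WWWWWW........bbbbbbbbbbbbbbbbbbbbbbbbbbbbbbbWWWWWWWWWbWWWWWWWWWbbbbbbbbbbbbbbbbbbbbbbbbbbbbbbbb....WWWWWW...........bbbbbb
151 251 bbbbbbbbb..........WWWWW........bbbbbbbbbbbbbbbbbbbbbbbbbbbbbbWWWWWWWWWbWWWWWWWWWbbbbbbbbbbbbbbbbbbbbbbbbbbbbbbb....WWWWWW..........bbbbbbbb
181 251 bbbbbbbbbb..........WWWWW........bbbbbbbbbbbbbbbbbbbbbbbbbbbbbWWWWWWWWWWWWWWWWWWbbbbbbbbbbbbbbbbbbbbbbbbbbbbbb.....WWWWW..........bbbbbbbbbb
col 296 76 ....................WWWWWWWWWWbbbbbbbbbbbbbbbbbbbbbbbbbbbbbbbbbbbbbbbbbbbbbbbbbbbbbbbbbbbbbbbbbbbbbbbbbbbbbbbbbbbbbbb.................................
col 346 76 ....................WWWWWWWWWWbbbbbbbbbbbbbbbbbbbbbbbbbbbbbbbbbbbbbbbbbbbbbbbbbbbbbbbbbbbbbbbbbbbbbbbbbbbbbbbbbbbbbbb.................................
```

The carton is square against the stop: front and back edges are at rows 106 and 193 in both columns, matching the seated model. It's about 2 mm off centre, and the hand is clear.

```bash
python3 -c "
from rig import env
print(env.finish_job())"
```

```text
the job is handed in; nothing more can be done
None
```

The carton sits square against the stop between the rails, about 2 mm off centre by the last wrist-camera check; the hand is clear and the job is handed in at about 21 s, though no verdict was returned.

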